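Put the mounting medium on to warm

TASK

Put the mounting medium on to warm: set the stout jar down gently, upright, in the middle of the hotplate's white square top, and turn the heat knob (the right-hand one as you face its sloping panel) up to mark 4 of its scale, counting the off mark as 0. When both are done, switch the hotplate on by pressing the upper half of the rocker between the knobs, and let go of everything. Leave the other (stirring) knob off, and leave the other things on the bench where they stand.

Things in the scene. Friction and masses are not known exactly. Their poses are not given: they have to be found in the camera images.
- hotplate: Grey hotplate stirrer, fixed, 290 deep, 250 wide, body 96 high (112 with its top plate). Origin under its centre on the bench; x points to its rear, y to its left as seen by an operator in front of its panel, z up. Its front is a panel that slopes 40 degrees from level, 110 from lower to upper edge, its lower edge 25 high; it faces sideways across the bench (roughly to the robot's right), where the operator sits.
- panel: The sloping white control panel. Origin at its centre, on its surface; x points up the slope, y to the left of one who faces it, z straight out of it (40 degrees from vertical, leaning to the front). At x = 0: the heat knob's axis at y = -72 mm, the stirring knob's at y = +72, the rocker's middle at y = 0.
- heat_knob (a joint): Right-hand knob as one faces the panel: turn in rad, 0 = off, growing clockwise seen from outside, up to 4.712. Scale: 11 black ticks, 0 (off) to 10, 27 degrees apart clockwise, so mark 4 = 1.885 rad; 0, 5, 10 are longer. 0 is at the lower left, 5 straight up the slope. The pointer stands (135 degrees - turn) anticlockwise of up the slope. It stays where it is left (friction about 0.05 N m).
- heat_knob_top (a point): Centre of the top of the heat knob's grip, on its axis, 32 mm out from the panel. Black knob: round skirt 62 across, its top 7 mm out, carrying a straight bar grip 60 long and 14 wide, from the skirt up to 32 mm out. The bar lies along the pointer; its pointer end has a white line on its top and end face.
- stir_knob (a joint): Left-hand knob, same make and scale; turn in rad, stands at 0 (off).
- stir_knob_top (a point): Centre of the top of the stirring knob's grip, 32 mm out from the panel.
- power_rocker (a joint): Mains rocker in the middle of the panel: 0 = off, 0.349 = on. It stays as it is left; about 2 N on its end moves it.
- rocker_on_end (a point): Point on the raised upper half of the rocker (the half with a white stroke), 12 mm up the slope from the rocker's middle and 8 mm out from the panel, when off. Black rocker, 36 along the slope, 26 wide, shallow V; when off its upper end stands 10 mm out, when on that half lies level with the panel 4 mm out.
- plate_centre (a point): Centre of the upper face of the hotplate's white ceramic top plate, 180 x 180, 112 above the bench, 148 to the rear of the panel's centre.
- jar: The stout jar of mounting medium: loose, upright, round, 52 across, 85 high, with a blue lid almost as wide as itself (51 across, from 63 up) and a dark band; about 0.22 kg. Origin at the centre of its underside, z up.
- bottle_a: Tall bottle of the same make, 40 across, 120 high, narrow blue cap. Bystander. Origin under its centre.
- bottle_b: A second such tall bottle. Bystander. Origin under its centre.
- pot: Flat pot of the same make, 66 across, 35 high, blue lid. Bystander. Origin under its centre.
- forceps: Steel forceps lying on the bench, 137 long, 8 thick. Bystander. Origin at their middle, x along them.
- plate: The hotplate's white square ceramic top plate, fixed, 180 x 180 x 11. Origin at the centre of its underside, axes as the hotplate's.

How it is judged:
On the way, in this order (a step that is already met when the one before it is completed fails the run):
1. jar stands released in the middle of the top plate and the heat knob is at mark 4, the rocker still off (horizontal distance between jar and plate_centre below 0.035 m and z of jar in the frame of plate_centre between -0.004 and 0.004 m and angle between jar's own z axis and vertical below 0.08 rad and linear speed of jar below 0.02 m/s and contact force between jar and the fingers below 0.1 N and value of joint heat_knob between 1.765 and 2.005 rad and value of joint power_rocker below 0.1 rad), for 0.2 s.
2. rocker switched on (value of joint power_rocker above 0.28 rad), for 0.2 s.
At the end, for the whole second after the job is handed in: The jar stands upright and at rest on the top plate, its middle within 35 mm of the plate's centre; the heat knob points to mark 4 within 0.12 rad (7 degrees); the rocker is on; the stirring knob is off (under 0.12 rad); nothing is held (horizontal distance between jar and plate_centre below 0.035 m and z of jar in the frame of plate_centre between -0.004 and 0.004 m and angle between jar's own z axis and vertical below 0.08 rad and linear speed of jar below 0.02 m/s and contact force between jar and the fingers below 0.1 N and value of joint heat_knob between 1.765 and 2.005 rad and value of joint power_rocker above 0.28 rad and value of joint stir_knob below 0.12 rad); the robot touches nothing.
It fails at once if switched on before the jar is on the plate (value of joint power_rocker above 0.2 rad and horizontal distance between jar and plate_centre above 0.06 m).
It fails at once if jar dropped or slammed on to the plate (over 60 N) (contact force between jar and plate above 60 N).
It fails at once if stirring knob turned (value of joint stir_knob above 0.12 rad).
It fails at once if another thing on the bench shifted by more than 30 mm or knocked over (distance of any of bottle_a, bottle_b, pot, forceps from where it was at the start of the episode above 0.03 m or angle between any of bottle_a, bottle_b, pot's own z axis and vertical above 0.4 rad).
It also fails if it takes over 53 s, if anything falls off the work surface, if the arm or the gripper's body presses on something with over 40 N, if the wrist force passes 120 N, or if a joint passes its speed limit or range.

ROBOT

A 7-joint arm with a two-finger parallel gripper is mounted at the origin on the work surface. World frame = base frame: x ahead of the robot, y to its left, z up, the work surface at z = 0. Lengths are in m, angles in rad, forces in N, time in s.
With the tool pointing down it reaches from about 0.425 to 0.875 m from the base axis. Payload 4.7 kg.
Tool frame: the origin (TCP) lies at the very end of the fingers, on their centre line; the grasp point (between the pads) lies 19 mm behind it (ctrl.grasp_offset is the distance from the TCP to the grasp point, in m); z points along the fingers, y is the direction in which the jaws open and shut (so a half turn about z gives the same grasp; the last joint's range is limited). The gripper opens to 87 mm and grips with 3 to 60 N. Pads are 19 mm wide; open, the fingers measure 117 mm over their backs; the gripper's body (75 mm by 190 mm) begins 51 mm behind the grasp point.
Start: joints at [1.266, 0.321, -0.07, 1.45, 0.023, 1.371, -0.057], TCP at [0.204, -0.617, 0.223] pointing down, gripper open.
Joint ranges: [-2.86, 2.86], [-0.3, 2.09], [-1.38, 1.24], [0.06, 2.45], [-1.56, 4.7], [0.09, 2.05], [-2.69, 2.69]. Speed limits (rad/s): [2.57, 2.57, 3.14, 3.14, 3.14, 3.14, 3.14].

INTERFACE

Orientations are given as a rotation vector (axis times angle).
In Python, from bench import ctrl gives the robot as it stands.
- The arm moves only by the shell command python3 -m creep 'ROWS' [FORCE]. ROWS is JSON, a list that holds one entry, the list of rows, each a list of 7 numbers: the opening, from 0 (shut) to 1 (fully open), then the shift along the tool's x, y, z in mm, then the turn, a rotation vector about the tool's x, y, z in rad. In form: [[[grip, dx, dy, dz, rx, ry, rz], ...]]. A call has 1 to 5 rows; each row is the pose to reach, as a shift and turn from the pose commanded when the call began, along the tool's axes at that moment; what a row does not reach only later rows make up. A row lasts 1/10 s, in which the tool goes at most 50 mm and 8.59 degrees, less where a joint would pass 70% of its speed; a pose out of reach is approached as far as the arm can. A call with a gripper value outside its range is refused whole. The fingers move at their own pace and stop on an object; FORCE is the grip in N (left out, the last holds). Time passes only in rows, so rows that repeat a pose let the fingers close. It gives the time, the measured TCP pose, the force and the opening at its end, in the units of the state.
- ctrl.get_state(): the state, without advancing time (a new reading comes with each control period).
- ctrl.get_image(name): name is "side" or "top" or "wrist"; returns the picture (480x640x3 uint8, red, green, blue); there is no depth.
- ctrl.camera_params(name): a dict with "K" (3x3 intrinsics, pixels), "pose" (4x4, takes a point from camera to world coordinates). Camera axes: x right, y down, z forward; pixel columns grow to the right and rows downward; lengths in m; the calibration is good to about 2 mm. The wrist camera is an equidistant fisheye: a pixel r from the principal point sees the ray r / f radians off the axis. A picture is of the moment at which its call begins: read the wrist's pose just before it. camera_params takes no time and is no camera call; for the wrist camera it gives the pose at the moment of the call.
- ctrl.close_job(): hands the job in, once; it reports no verdict.
The state is a dict: "time": time; "joint_positions": joint angles; "qd": joint speeds; "joint_torque": joint torques, N m; "position": TCP position; "tool_rot": TCP orientation; "ft_force": force on the tool from outside, world axes, zero at the start; "torque": the same for the moment, N m; "grip_width": opening from 0.0 (shut) to 1.0 (fully open).
Only numpy, scipy, OpenCV 4.12 (cv2) and the standard library are available. Lean on these libraries where they do the work, as an engineer would, in place of code of your own. Each camera call takes 0.05 s, during which the arm holds its last target. There are 200 camera calls.

## Working session

There is one attempt and no reset: what is moved stays moved. The work goes in short steps, Python scripts to look and compute and a shell command to move; the robot and the scene stay as the last step left them, time stands still between calls to the robot, and variables do not carry over. Pictures are saved under pics/ and viewed, about 8 in all and at most 12, crops included, and the job is handed in when it is done.

```bash
mkdir -p pics; ls; python3 - <<'E'
from bench import ctrl
import cv2,numpy as np
s=ctrl.get_state();print(s)
for n in("top","side","wrist"):
    p=ctrl.camera_params(n);print(n,p["K"],np.round(p["pose"],4))
    cv2.imwrite(f"pics/{n}0.png",ctrl.get_image(n)[:,:,::-1])
E
```

```text
pics
{'time': 0.0, 'joint_positions': array([ 1.26613501,  0.32184221, -0.07008586,  1.45165529,  0.02259159,
        1.37077017, -0.05692205]), 'qd': array([ 6.44569566e-05,  7.32035145e-04,  2.82385644e-04,  2.74207944e-03,
        8.11081359e-05, -2.99318902e-04,  2.58773594e-04]), 'joint_torque': array([-8.85932459e-04, -4.91290784e+01, -4.04230328e-01, -3.12524736e+01,
       -6.38586120e-02,  4.39903478e-02,  1.80799534e-04]), 'position': array([ 0.20349245, -0.6167607 ,  0.22145892]), 'tool_rot': array([-3.09994861e+00, -4.98310192e-01,  6.04977211e-04]), 'ft_force': array([-0.54888926,  0.0579044 ,  0.04794431]), 'torque': array([-0.00161616, -0.02907185, -0.04583532]), 'grip_width': 1.0057086642676123}
top [[442.33497487   0.         327.68447931]
 [  0.         442.33497487 239.68686926]
 [  0.           0.           1.        ]] [[ 0.0285 -0.9948  0.0975  0.4663]
 [-0.9995 -0.0294 -0.0082 -0.025 ]
 [ 0.011  -0.0972 -0.9952  1.0481]
 [ 0.      0.      0.      1.    ]]
side [[453.19329163   0.         322.45706423]
 [  0.         453.19329163 237.61957934]
 [  0.           0.           1.        ]] [[-0.9998 -0.0027  0.0204  0.5205]
 [-0.0189  0.5153 -0.8568  0.6256]
 [-0.0082 -0.857  -0.5152  0.513 ]
 [ 0.      0.      0.      1.    ]]
wrist [[371.64829954   0.         317.89539226]
 [  0.         371.64829954 235.69104303]
 [  0.           0.           1.        ]] [[ 0.3135 -0.9071 -0.2809  0.2812]
 [-0.9496 -0.2999 -0.0916 -0.5905]
 [-0.0011  0.2954 -0.9554  0.3826]
 [ 0.      0.      0.      1.    ]]
```

View pics/top0.png

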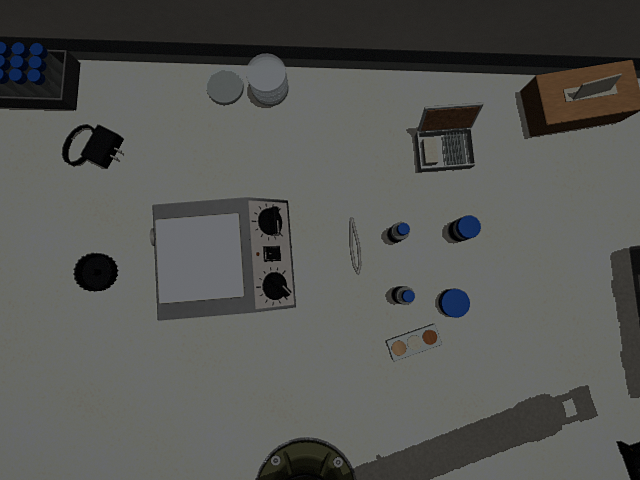

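View pics/side0.png

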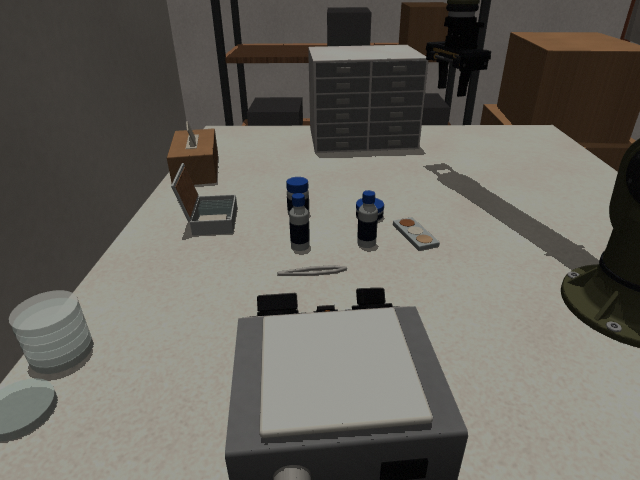

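Top view: the plate is at about (200,258). The heat knob is the upper one at (270,221), the stirring knob at (275,286) and the rocker at (272,254). The jar lid is at (467,228), the pot at (454,303), the bottles at (399,232) and (403,295), and the forceps at (355,245). Next I measure these and enlarge the panel.

```bash
cat > h.py <<'E'
import numpy as np,cv2
from bench import ctrl
from scipy.spatial.transform import Rotation as R
def ray(n,uv,P=None):
    P=P or ctrl.camera_params(n);K=P["K"];T=np.array(P["pose"])
    x=(uv[0]-K[0,2])/K[0,0];y=(uv[1]-K[1,2])/K[1,1]
    if n=="wrist":
        r=np.hypot(x,y);s=np.sin(r)/max(r,1e-9);d=np.array([x*s,y*s,np.cos(r)])
    else:d=np.array([x,y,1])
    return T[:3,3],T[:3,:3]@d
def onz(n,uv,z,P=None):
    o,d=ray(n,uv,P);return o+d*(z-o[2])/d[2]
def onplane(n,uv,p,nn,P=None):
    o,d=ray(n,uv,P);return o+d*((p-o)@nn)/(d@nn)
def proj(n,X,P=None):
    P=P or ctrl.camera_params(n);K=P["K"];T=np.array(P["pose"])
    c=T[:3,:3].T@(np.array(X)-T[:3,3])
    if n=="wrist":
        t=np.arctan2(np.hypot(c[0],c[1]),c[2]);q=c[:2]/np.hypot(c[0],c[1])*t
    else:q=c[:2]/c[2]
    return q*[K[0,0],K[1,1]]+K[:2,2]
E
python3 - <<'E'
from h import *
im=cv2.imread("pics/top0.png");hsv=cv2.cvtColor(im,cv2.COLOR_BGR2HSV)
m=cv2.inRange(hsv,(105,150,60),(130,255,255))
n,l,st,c=cv2.connectedComponentsWithStats(m)
for i in range(1,n):
    if st[i,4]>40 and c[i][0]>100:
        e=cv2.minEnclosingCircle(np.argwhere(l==i)[:,::-1].astype(np.float32))
        print(c[i],st[i],e,[onz("top",c[i],z).round(4) for z in(.085,.12,.035)])
print(im[258,200],im[225,160],im[300,200],im[400,100],im[210,255],im[248,262])
g=cv2.inRange(im,(120,115,115),(255,255,255))
m=cv2.inRange(hsv,(100,5,120),(130,40,255))
for mm in(g,m):
  n,l,st,c=cv2.connectedComponentsWithStats(mm);i=l[258,200];print(st[i],c[i])
  ct=max(cv2.findContours((l==i).astype(np.uint8),0,2)[0],key=cv2.contourArea);b=cv2.minAreaRect(ct)
  print(b,[onz("top",q,.112).round(4) for q in cv2.boxPoints(b)],onz("top",b[0],.112))
cr=im[190:325,235:305];cv2.imwrite("pics/panel0.png",cv2.convertScaleAbs(cv2.resize(cr[::1],None,fx=5,fy=4.4,interpolation=2),alpha=1.5))
E
```

```text
[469.06666667 226.17066667] [458 216  23  22 375] ((468.9583435058594, 226.2291717529297), 11.182854652404785) [array([ 0.5997, -0.3434,  0.085 ]), array([ 0.5949, -0.3318,  0.12  ]), array([ 0.6067, -0.3599,  0.035 ])]
[403.32323232 228.18181818] [398 223  12  11  99] ((403.5, 228.0), 5.590270042419434) [array([ 0.5909, -0.1984,  0.085 ]), array([ 0.5864, -0.1921,  0.12  ]), array([ 0.5974, -0.2074,  0.035 ])]
[455.35113269 302.70550162] [442 289  28  28 618] ((455.3085021972656, 302.60638427734375), 14.211094856262207) [array([ 0.4318, -0.3131,  0.085 ]), array([ 0.4331, -0.3027,  0.12  ]), array([ 0.43  , -0.3281,  0.035 ])]
[408.42990654 295.78504673] [403 290  12  12 107] ((408.4152526855469, 295.78814697265625), 5.81768798828125) [array([ 0.4438, -0.2112,  0.085 ]), array([ 0.4446, -0.2045,  0.12  ]), array([ 0.4426, -0.2209,  0.035 ])]
[112 108 106] [112 109 107] [47 51 51] [102 108 105] [ 94  98 100] [102 105 108]
[     0      0    640    480 307185] [319.49979328 239.50210459]
((319.5, 239.5), (479.0, 639.0), 90.0) [array([1.0723, 0.7117, 0.112 ]), array([ 1.1238, -0.7218,  0.112 ]), array([ 0.0876, -0.6799,  0.112 ]), array([0.0569, 0.61  , 0.112 ])] [ 0.55787202 -0.01534793  0.112     ]
[     0      0    640    480 307198] [319.50095378 239.49965495]
((319.5, 239.5), (479.0, 639.0), 90.0) [array([1.0723, 0.7117, 0.112 ]), array([ 1.1238, -0.7218,  0.112 ]), array([ 0.0876, -0.6799,  0.112 ]), array([0.0569, 0.61  , 0.112 ])] [ 0.55787202 -0.01534793  0.112     ]
```

View pics/panel0.png

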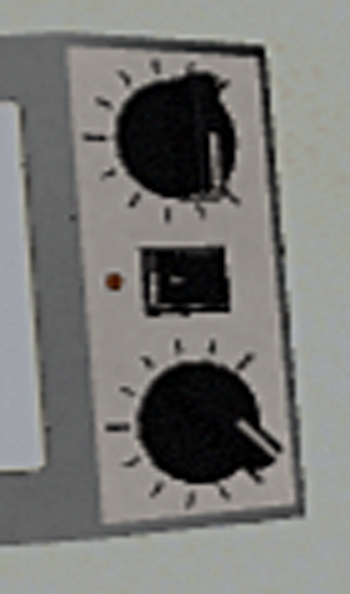

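Panel crop: the stirring pointer is at 0, lower right in the crop. The heat pointer points nearly straight down in the crop, about 90° anticlockwise of up-slope, so the turn is about 0.7 rad. Next I get the hotplate pose and the jar approach numbers.

```bash
cat >> h.py <<'E'
def togo(p,Rt,s=None):
    "shift mm and rotvec in present tool axes to reach p,Rt"
    s=s or ctrl.get_state();R0=R.from_rotvec(s["tool_rot"])
    rv=(R0.inv()*Rt).as_rotvec()
    return (R0.inv().apply(np.array(p)-s["position"])*1e3).round(1),rv.round(3)
E
python3 - <<'E'
from h import *
im=cv2.imread("pics/top0.png")
g=cv2.inRange(im,(85,85,85),(255,255,255));g[:,:100]=0
n,l,st,c=cv2.connectedComponentsWithStats(g)
for seed,z in(((258,200),.112),):
  i=l[seed];print(st[i],c[i])
  ct=max(cv2.findContours((l==i).astype(np.uint8),0,2)[0],key=cv2.contourArea);b=cv2.minAreaRect(ct)
  q=cv2.approxPolyDP(cv2.convexHull(ct),6,True)[:,0];X=np.array([onz("top",a,z) for a in q]);print(q.tolist(),X.round(4).tolist(),np.linalg.norm(X-np.roll(X,1,0),axis=1))
  print(X.mean(0))
print([c[l[p]] for p in[(200,258)]], st[l[200,262]],st[l[240,262]])
i=l[240,262];ct=max(cv2.findContours((l==i).astype(np.uint8),0,2)[0],key=cv2.contourArea);q=cv2.approxPolyDP(cv2.convexHull(ct),6,True)[:,0];print("panel",q.tolist())
im=cv2.imread("pics/side0.png");g=cv2.inRange(im,(100,100,100),(255,255,255))
print(im[370,340],im[440,300])
n,l,st,c=cv2.connectedComponentsWithStats(g);i=l[370,340];print(st[i])
ct=max(cv2.findContours((l==i).astype(np.uint8),0,2)[0],key=cv2.contourArea);q=cv2.approxPolyDP(cv2.convexHull(ct),8,True)[:,0]
X=np.array([onz("side",a,.112) for a in q]);print("side",q.tolist(),X.round(4).tolist(),X.mean(0))
Rt=R.from_matrix(np.array([[0,1,0],[1,0,0],[0,0,-1.]]).T)
R0=R.from_rotvec(ctrl.get_state()["tool_rot"]);print(R0.as_matrix().round(3))
for s in(1,-1):
  Rt=R.from_matrix(np.column_stack([[0,s,0],[s,0,0],[0,0,-1]]));print(togo([.6,-.343,.2],Rt))
  Rt=R.from_matrix(np.column_stack([[s,0,0],[0,-s,0],[0,0,-1]]));print('y',togo([.6,-.343,.2],Rt))
E
```

```text
[ 155  213   89   90 7056] [198.7797619  257.85019841]
[[237, 213], [243, 295], [159, 302], [155, 221]] [[0.6095, 0.1623, 0.112], [0.4363, 0.1414, 0.112], [0.4168, 0.3158, 0.112], [0.587, 0.3354, 0.112]] [0.17448643 0.17445639 0.17543884 0.1713259 ]
[0.51240271 0.23871775 0.112     ]
[array([263.84357893, 189.40911946])] [     0      0    640    480 122573] [ 249  201   45  108 2333]
panel [[249, 201], [285, 203], [292, 304], [256, 308]]
[150 156 155] [41 42 42]
[     0    125    640    355 153652]
side [[617, 172], [639, 348], [639, 479], [0, 479], [11, 312], [205, 126], [553, 125]] [[-0.1156, -0.3289, 0.112], [0.1477, 0.2165, 0.112], [0.2418, 0.3813, 0.112], [0.8237, 0.3894, 0.112], [0.9565, 0.1574, 0.112], [0.8926, -0.674, 0.112], [-0.1174, -0.6759, 0.112]] [ 0.40419017 -0.07631836  0.112     ]
[[ 0.95   0.313 -0.001]
 [ 0.313 -0.95   0.001]
 [-0.    -0.001 -1.   ]]
(array([ 462.3, -135.8,   21.9]), array([-1.000e-03, -1.000e-03, -1.252e+00]))
y (array([ 462.3, -135.8,   21.9]), array([-0.001,  0.   ,  0.319]))
(array([ 462.3, -135.8,   21.9]), array([-1.00e-03,  1.00e-03,  1.89e+00]))
y (array([ 462.3, -135.8,   21.9]), array([-0.000e+00, -2.000e-03, -2.823e+00]))
```

The plate centre is at about (0.512, 0.239) with edges of about 175 mm, as expected. The rear axis is yawed about 7° from +y. I go to above the jar with the jaws along world x.

```bash
python3 -m creep '[[[1,231,-68,11,0,0,-0.626],[1,231,-68,11,0,0,-0.626],[1,231,-68,11,0,0,-0.626],[1,231,-68,11,0,0,-0.626],[1,231,-68,11,0,0,-0.626]]]' 15
python3 - <<'E'
from h import *
Rt=R.from_matrix(np.column_stack([[0,1,0],[1,0,0],[0,0,-1]]))
print(togo([.6,-.343,.2],Rt))
E
```

```text
time: 0.65
position: [0.4043, -0.4777, 0.2113]
tool_rot: [-2.793, -1.438, -0.001]
ft_force: [-0.0, -0.6, 0.1]
grip_width: 0.998
(array([223.3,  81.1,  11.5]), array([ 0.   , -0.001, -0.62 ]))
```

```bash
python3 -m creep '[[[1,223,81,11,0,0,-0.62],[1,223,81,11,0,0,-0.62],[1,223,81,11,0,0,-0.62],[1,223,81,11,0,0,-0.62],[1,223,81,11,0,0,-0.62]]]'
python3 - <<'E'
from h import *
Rt=R.from_matrix(np.column_stack([[0,1,0],[1,0,0],[0,0,-1]]))
print(togo([.6,-.343,.03],Rt),ctrl.get_state()["joint_positions"].round(2))
P=ctrl.camera_params("wrist");im=ctrl.get_image("wrist")[:,:,::-1].copy()
hsv=cv2.cvtColor(im,cv2.COLOR_BGR2HSV);m=cv2.inRange(hsv,(105,150,40),(130,255,255))
n,l,st,c=cv2.connectedComponentsWithStats(m)
for i in range(1,n):
    if st[i,4]>100:print(st[i],c[i],onz("wrist",c[i],.085,P).round(4))
cv2.imwrite("pics/w1.png",im);print(proj("wrist",[.6,-.343,.085],P))
E
```

```text
time: 1.15
position: [0.6005, -0.3437, 0.2]
tool_rot: [-2.22, -2.221, -0.003]
ft_force: [1.1, 0.0, -0.1]
grip_width: 1.005
(array([  0.4,  -0.6, 170. ]), array([ 0.001, -0.002,  0.   ])) [ 0.8   0.46 -0.45  1.35  0.19  1.38  0.36]
[ 283    4   36   38 1083] [300.4856879   22.16066482] [ 0.588  -0.1832  0.085 ]
[ 92  43  37  33 936] [109.91452991  59.36538462] [ 0.4323 -0.1972  0.085 ]
[ 118  166   60   66 3043] [147.32303648 198.85014788] [ 0.4621 -0.3153  0.085 ]
[ 291  195   60   63 3035] [320.28896211 226.29028007] [ 0.6027 -0.339   0.085 ]
[316.85094566 231.31392942]
```

View pics/w1.png

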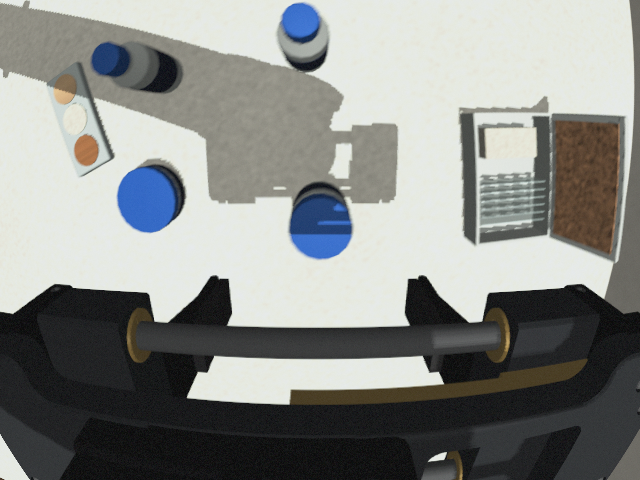

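The wrist view agrees with the top view to about 4 mm: lid at (320,226), between the open fingers. I descend and grip.

```bash
python3 -m creep '[[[1,2,0,40,0,0,0],[1,2,0,80,0,0,0],[1,2,0,120,0,0,0],[1,2,0,150,0,0,0],[1,2,0,170,0,0,0]]]' 15
python3 -m creep '[[[0,0,0,0,0,0,0],[0,0,0,0,0,0,0],[0,0,0,0,0,0,0],[0,0,0,0,0,0,0],[0,0,0,0,0,0,0]]]' 20
python3 -m creep '[[[0,0,0,0,0,0,0],[0,0,0,0,0,0,0],[0,0,0,-20,0,0,0],[0,0,0,-60,0,0,0],[0,0,0,-100,0,0,0]]]' 20
```

```text
time: 1.7
position: [0.5958, -0.3445, 0.0269]
tool_rot: [-2.225, -2.211, 0.002]
ft_force: [1.2, -0.2, 0.5]
grip_width: 1.0
time: 2.2
position: [0.5991, -0.3455, 0.0321]
tool_rot: [2.226, 2.213, 0.001]
ft_force: [2.1, -0.4, 0.5]
grip_width: 0.63
time: 2.7
position: [0.5963, -0.3444, 0.1295]
tool_rot: [-2.225, -2.212, 0.002]
ft_force: [-0.8, -0.7, -2.7]
grip_width: 0.593
```

Held: width 0.593 × 87 = 51.6 mm, and the weight shows. I carry it high over to the plate.

```bash
python3 -m creep '[[[0,0,0,-50,0,0,0],[0,50,0,-100,0,0,0],[0,100,-20,-115,0,0,0],[0,145,-30,-115,0,0,0],[0,190,-40,-115,0,0,0]]]'
python3 -m creep '[[[0,45,-5,0,0,0,0],[0,90,-10,0,0,0,0],[0,135,-15,0,0,0,0],[0,180,-20,0,0,0,0],[0,225,-25,0,0,0,0]]]'
python3 - <<'E'
from h import *
Rt=R.from_matrix(np.column_stack([[0,1,0],[1,0,0],[0,0,-1]]))
print(togo([.512,.2385,.24],Rt),onz("top",[198.8,257.85],.112))
E
```

```text
time: 3.2
position: [0.5616, -0.1675, 0.2456]
tool_rot: [2.228, 2.213, -0.0]
ft_force: [0.6, 0.9, -2.3]
grip_width: 0.593
time: 3.7
position: [0.5374, 0.0575, 0.2442]
tool_rot: [-2.228, -2.214, 0.003]
ft_force: [1.8, 0.3, -1.9]
grip_width: 0.586
(array([180.8, -26.5,   4.1]), array([-0.002,  0.001, -0.006])) [0.51142898 0.23814574 0.112     ]
```

```bash
python3 -m creep '[[[0,45,-8,0,0,0,0],[0,90,-15,0,0,0,0],[0,135,-22,0,0,0,0],[0,170,-26,0,0,0,0],[0,181,-27,0,0,0,0]]]'
python3 -m creep '[[[0,0,0,0,0,0,0],[0,0,0,20,0,0,0],[0,0,0,40,0,0,0],[0,0,0,60,0,0,0],[0,0,0,75,0,0,0]]]'
python3 -m creep '[[[0,0,0,4,0,0,0],[0,0,0,8,0,0,0],[0,0,0,8,0,0,0],[0,0,0,8,0,0,0]]]'
python3 - <<'E'
from h import *
P=ctrl.camera_params("side");im=ctrl.get_image("side")[:,:,::-1].copy()
cv2.imwrite("pics/s1.png",im)
print(ctrl.get_state()["position"],ctrl.get_state()["ft_force"])
E
```

```text
time: 4.2
position: [0.51, 0.2423, 0.2445]
tool_rot: [-2.218, -2.221, 0.001]
ft_force: [-0.3, -0.6, -2.2]
grip_width: 0.589
time: 4.7
position: [0.513, 0.234, 0.168]
tool_rot: [2.232, 2.21, -0.005]
ft_force: [-0.5, 0.3, -2.6]
grip_width: 0.591
time: 5.1
position: [0.5133, 0.2374, 0.1627]
tool_rot: [2.228, 2.214, 0.002]
ft_force: [-0.1, -0.6, -2.1]
grip_width: 0.592
[0.51330763 0.23757846 0.1628056 ] [ 0.45081349 -0.54357876 -1.84823288]
```

View pics/s1.png

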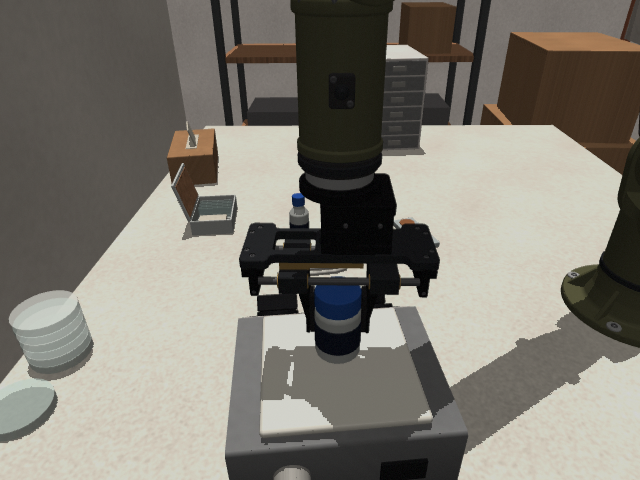

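The jar hangs upright in the fingers about 18 mm above the plate, over its middle (base at (338,355)). I lower it slowly and watch the force.

```bash
python3 -m creep '[[[0,0,0,4,0,0,0],[0,0,0,8,0,0,0],[0,0,0,12,0,0,0],[0,0,0,14,0,0,0],[0,0,0,15,0,0,0]]]'
python3 -m creep '[[[0,0,0,1,0,0,0],[0,0,0,2,0,0,0],[0,0,0,2,0,0,0]]]'
```

```text
time: 5.65
position: [0.5126, 0.2372, 0.1465]
tool_rot: [-2.228, -2.215, 0.001]
ft_force: [-0.3, 0.0, -2.1]
grip_width: 0.59
time: 5.95
position: [0.5128, 0.2373, 0.1448]
tool_rot: [-2.228, -2.215, 0.0]
ft_force: [-0.6, 0.5, -2.4]
grip_width: 0.591
```

```bash
python3 -m creep '[[[0,0,0,1,0,0,0],[0,0,0,1,0,0,0],[0,0,0,2,0,0,0],[0,0,0,2,0,0,0]]]'
```

```text
time: 6.35
position: [0.5128, 0.2374, 0.1438]
tool_rot: [2.228, 2.214, -0.0]
ft_force: [-1.9, -0.7, 4.7]
grip_width: 0.592
```

Contact (+4.7 N). I release, rise, then compute the panel pose.

```bash
python3 -m creep '[[[0.85,0,0,0,0,0,0],[0.85,0,0,0,0,0,0],[0.85,0,0,0,0,0,0],[0.85,0,0,0,0,0,0]]]'
python3 -m creep '[[[0.85,0,0,-20,0,0,0],[0.85,0,0,-60,0,0,0],[0.85,0,0,-100,0,0,0],[0.85,0,0,-140,0,0,0],[0.85,0,0,-160,0,0,0]]]'
python3 -m creep '[[[0.85,-50,0,0,0,0,0],[0.85,-100,0,0,0,0,0],[0.85,-150,0,0,0,0,0],[0.85,-200,0,0,0,0,0],[0.85,-240,0,0,0,0,0]]]'
cat >> h.py <<'E'
YAW=np.arctan2(.12,.993)
def setp(c,yaw):
    rear=np.array([-np.sin(yaw),np.cos(yaw),0]);z=np.array([0,0,1.]);a=np.radians(40)
    px=rear*np.cos(a)+z*np.sin(a);pz=z*np.cos(a)-rear*np.sin(a);py=np.cross(pz,px)
    return np.array(c),np.column_stack([px,py,pz])
E
python3 - <<'E'
from h import *
q=np.array([[249,201],[285,203],[292,304],[256,308]])
c=np.array([.5114,.2381,0])+.148*np.array([np.sin(YAW),-np.cos(YAW),0]);c[2]=.025+.055*np.sin(np.radians(40))
c,M=setp(c,YAW);print(c,M.round(3))
for a in q:
    X=onplane("top",a,c,M[:,2]);print((M.T@(X-c)*1e3).round(1))
im=cv2.imread("pics/top0.png")
P=ctrl.camera_params("top")
for n,v in dict(heat=[0,-72,32],stir=[0,72,32],rock=[0,0,4]).items():
    print(n,proj("top",c+M@np.array(v)/1e3),(c+M@np.array(v)/1e3).round(4))
w=ctrl.get_image("wrist")[:,:,::-1].copy();cv2.imwrite("pics/w2.png",w);P=ctrl.camera_params("wrist");print(proj("wrist",c,P))
E
```

```text
time: 6.75
position: [0.5129, 0.2373, 0.1428]
tool_rot: [2.228, 2.215, 0.0]
ft_force: [0.9, 0.4, -0.1]
grip_width: 0.822
time: 7.25
position: [0.5138, 0.2382, 0.3067]
tool_rot: [2.226, 2.213, 0.007]
ft_force: [0.6, 0.2, 0.4]
grip_width: 0.85
time: 7.75
position: [0.511, -0.0062, 0.303]
tool_rot: [2.23, 2.211, -0.001]
ft_force: [-0.4, -0.2, 0.4]
grip_width: 0.849
[0.52915601 0.09116898 0.06035332] [[-0.092 -0.993  0.077]
 [ 0.761 -0.12  -0.638]
 [ 0.643  0.     0.766]]
[  48. -116.   -0.]
[ -48.2 -116.3    0. ]
[-44.1 117.5  -0. ]
[ 50.8 116.4   0. ]
heat [277.07740437 218.9409908 ] [0.6031 0.0794 0.0849]
stir [282.44520694 284.59202626] [0.4601 0.0621 0.0849]
rock [272.61088346 252.94389942] [0.5295 0.0886 0.0634]
[333.0663003  101.33200018]
```

View pics/w2.png

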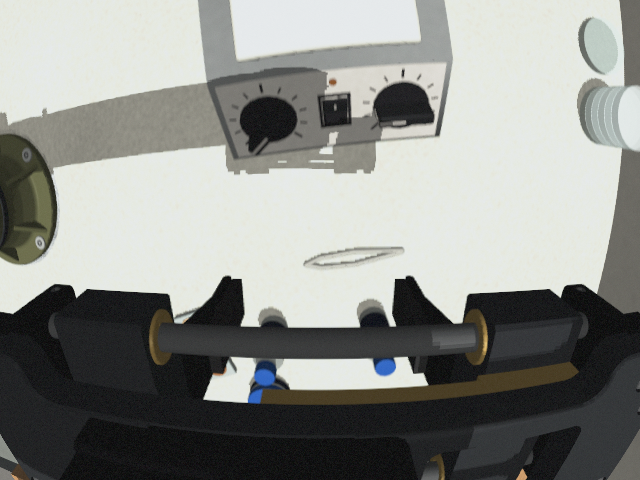

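Panel corners come out at ±48 and ±116 mm, symmetric about my panel frame, so the frame holds to about 2 mm. The wrist view shows the heat knob at (403,100) with its bar about level and the stirring knob off at (265,120). Next: heat angle and approach.

```bash
cat >> h.py <<'E'
C,M=setp([.5292,.0912,.0604],YAW)
def tool(phi_deg):
    a=np.radians(phi_deg-90);y=M@[np.cos(a),np.sin(a),0];z=-M[:,2]
    return R.from_matrix(np.column_stack([np.cross(y,z),y,z]))
def pp(x,y,z):return C+M@np.array([x,y,z])/1e3
E
python3 - <<'E'
from h import *
im=cv2.imread("pics/top0.png").astype(int).sum(2)
sub=im[212:242,262:292]
k=pp(0,-72,32)
for r in range(216,240):
    row=im[r,270:284];j=row.argmax()
    print(r,270+j,row[j],(M.T@(onplane("top",[270+j,r],k,M[:,2])-C)*1e3).round(1))
w=cv2.imread("pics/w2.png");cv2.imwrite("pics/w2c.png",cv2.resize(w[55:160,350:450],None,fx=5,fy=5,interpolation=2))
for phi in(92,):print(togo(pp(0,-72,90),tool(phi)))
E
```

```text
216 282 304 [-13.9 -78.9  32. ]
217 283 295 [-16.3 -76.7  32. ]
218 283 295 [-16.1 -74.5  32. ]
219 283 300 [-15.9 -72.2  32. ]
220 283 303 [-15.7 -70.   32. ]
221 277 299 [  0.6 -67.4  32. ]
222 277 302 [  0.8 -65.1  32. ]
223 283 292 [-15.  -63.2  32. ]
224 283 296 [-14.8 -61.   32. ]
225 282 297 [-11.8 -58.7  32. ]
226 283 295 [-14.3 -56.5  32. ]
227 283 288 [-14.1 -54.2  32. ]
228 283 286 [-13.9 -52.   32. ]
229 282 297 [-11.  -49.7  32. ]
230 282 292 [-10.7 -47.5  32. ]
231 278 295 [  0.1 -45.2  32. ]
232 281 292 [ -7.6 -43.   32. ]
233 282 292 [-10.1 -40.8  32. ]
234 283 288 [-12.5 -38.6  32. ]
235 280 289 [ -4.3 -36.3  32. ]
236 280 299 [ -4.1 -34.1  32. ]
237 273 297 [ 14.5 -32.   32. ]
238 270 289 [ 22.4 -29.8  32. ]
239 270 290 [ 22.6 -27.6  32. ]
(array([ 59.6,  95.6, 172.9]), array([-0.535,  0.591, -1.664]))
```

View pics/w2c.png

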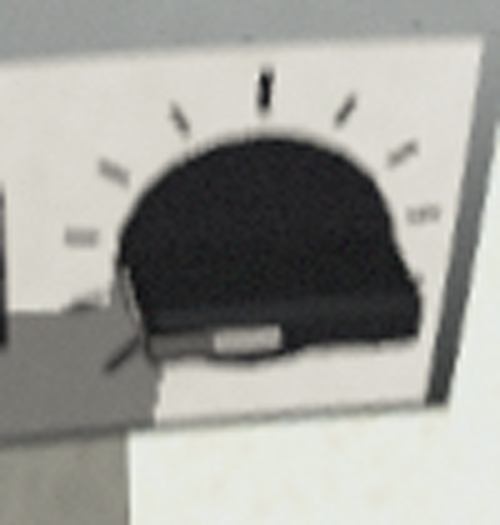

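The white line lies at x ≈ 0.3 mm along +y of the panel, so phi ≈ 91° and the turn is about 0.77. I move to the approach pose.

```bash
python3 -m creep '[[[0.5,60,95,80,-0.535,0.591,-1.664],[0.5,60,95,80,-0.535,0.591,-1.664],[0.5,60,95,80,-0.535,0.591,-1.664],[0.5,60,95,80,-0.535,0.591,-1.664],[0.5,60,95,80,-0.535,0.591,-1.664]]]'
python3 - <<'E'
from h import *
print(ctrl.get_state()["joint_positions"].round(2),togo(pp(0,-72,110),tool(91)))
E
```

```text
time: 8.3
position: [0.6064, 0.0584, 0.2218]
tool_rot: [-1.323, -2.786, -0.498]
ft_force: [-0.3, 0.0, -0.8]
grip_width: 0.529
[ 0.67  0.21 -0.72  1.67 -0.17  1.18  0.71] (array([-35. , -36.3,  65.1]), array([-0.308,  0.341, -0.953]))
```

```bash
python3 -m creep '[[[0.5,-35,-36,40,-0.308,0.341,-0.953],[0.5,-35,-36,40,-0.308,0.341,-0.953],[0.5,-35,-36,40,-0.308,0.341,-0.953],[0.5,-35,-36,40,-0.308,0.341,-0.953],[0.5,-35,-36,40,-0.308,0.341,-0.953]]]'
python3 - <<'E'
from h import *
print(ctrl.get_state()["joint_positions"].round(2),togo(pp(0,-72,90),tool(91)))
E
```

```text
time: 8.8
position: [0.6062, 0.0201, 0.1696]
tool_rot: [-0.288, -2.963, -0.911]
ft_force: [0.6, 1.0, 0.2]
grip_width: 0.503
[ 0.89  0.47 -0.8   1.63 -0.28  1.24  1.61] (array([-0.9, -4. , 45.9]), array([-0.097,  0.108, -0.297]))
```

```bash
python3 -m creep '[[[0.5,-1,-4,45,-0.097,0.108,-0.297],[0.5,-1,-4,45,-0.097,0.108,-0.297],[0.5,-1,-4,45,-0.097,0.108,-0.297],[0.5,-1,-4,45,-0.097,0.108,-0.297],[0.5,-1,-4,45,-0.097,0.108,-0.297]]]'
python3 - <<'E'
from h import *
print(ctrl.get_state()["joint_positions"].round(2),togo(pp(0,-72,12),tool(91)))
P=ctrl.camera_params("wrist");w=ctrl.get_image("wrist")[:,:,::-1].copy();cv2.imwrite("pics/w3.png",w);print(proj("wrist",pp(0,-72,32),P),proj("wrist",pp(0,-42,32),P),proj("wrist",pp(0,0,4),P))
E
```

```text
time: 9.3
position: [0.6084, 0.0426, 0.1312]
tool_rot: [0.191, -2.916, -1.058]
ft_force: [-0.4, -0.0, -0.1]
grip_width: 0.501
[ 0.87  0.64 -0.84  1.58 -0.23  1.28  1.88] (array([ 1. , -1. , 79.4]), array([-0.003,  0.003, -0.006]))
[316.38279174 253.94962315] [316.88323651 207.41573575] [317.83152847 136.21786083]
```

View pics/w3.png

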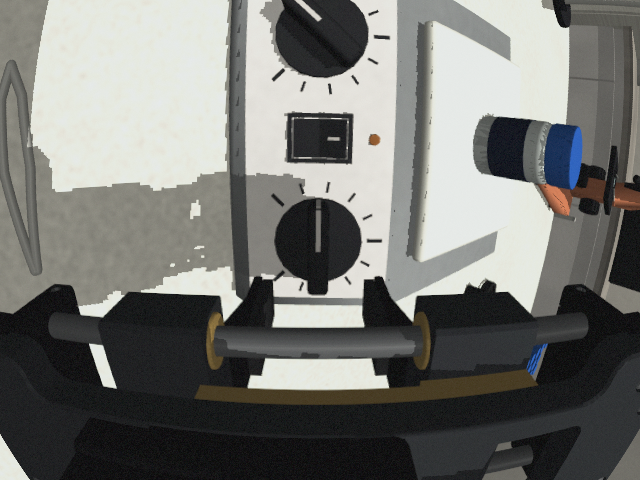

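Wrist view: the bar stands vertical in the picture at x ≈ 317, from (318,199) to (317,293), inside the open jaws. The rocker is at (319,138) and the jar stands upright on the plate. I check the knob axis along py against the skirt outline.

```bash
python3 - <<'E'
from h import *
w=cv2.imread("pics/w3.png");m=cv2.inRange(w,(0,0,0),(75,75,75))
print("col317",[ (r,int(w[r,317].sum())) for r in list(range(190,206))+list(range(284,302,2))])
print("rows x extents",[(r,np.where(m[r,255:380])[0][[0,-1]]+255) for r in(225,235,240,245,255)])
P=ctrl.camera_params("wrist")
for y in(-36,-41,-42,-72,-102,-103):print(y,[proj("wrist",pp(0,y,z),P).round(1) for z in(7,32)])
print([proj("wrist",pp(s*31,-72,7),P).round(1) for s in(1,-1)])
rr=np.where(m[105:170,300:340].mean(1)>120)[0]+105;print("rocker rows",rr[[0,-1]],[proj("wrist",pp(0,y,4),P).round(1) for y in(13,-13)])
E
```

```text
col317 [(190, 660), (191, 665), (192, 663), (193, 663), (194, 661), (195, 658), (196, 656), (197, 471), (198, 163), (199, 163), (200, 238), (201, 242), (202, 253), (203, 239), (204, 243), (205, 241), (284, 73), (286, 86), (288, 78), (290, 74), (292, 86), (294, 237), (296, 665), (298, 319), (300, 315)]
rows x extents [(225, array([278, 357])), (235, array([275, 359])), (240, array([274, 379])), (245, array([275, 360])), (255, array([278, 357]))]
-36 [array([317.1, 190.5]), array([316.9, 197.9])]
-41 [array([317. , 197.8]), array([316.8, 206. ])]
-42 [array([317. , 199.3]), array([316.7, 207.6])]
-72 [array([316.5, 241.7]), array([316.2, 254.1])]
-102 [array([316.1, 281.2]), array([315.7, 296.7])]
-103 [array([316.1, 282.4]), array([315.7, 298.1])]
[array([361. , 242.2]), array([272.1, 241.1])]
rocker rows [114 162] [array([318., 117.]), array([317.5, 155.9])]
```

The skirt centre is within 1–2 px (about 1 mm) of prediction and the far bar end agrees (295 against 297). I descend onto the bar, close, and check.

```bash
python3 -m creep '[[[0.5,1,-1,25,0,0,0],[0.5,1,-1,50,0,0,0],[0.5,1,-1,65,0,0,0],[0.5,1,-1,74,0,0,0],[0.5,1,-1,78,0,0,0]]]' 15
python3 -m creep '[[[0.5,0,0,0,0,0,0],[0.05,0,0,0,0,0,0],[0.05,0,0,0,0,0,0],[0.05,0,0,0,0,0,0],[0.05,0,0,0,0,0,0]]]' 20
python3 - <<'E'
from h import *
print(togo(pp(0,-72,12),tool(91)),togo(pp(0,-72,12),tool(27)))
E
```

```text
time: 9.85
position: [0.601, 0.0917, 0.0699]
tool_rot: [0.194, -2.914, -1.058]
ft_force: [-0.1, -0.0, 0.4]
grip_width: 0.501
time: 10.35
position: [0.6014, 0.0908, 0.0699]
tool_rot: [0.192, -2.915, -1.059]
ft_force: [-0.2, -0.8, -0.2]
grip_width: 0.223
(array([-0.4,  0.8,  1.1]), array([-0.002,  0.002, -0.005])) (array([-0.4,  0.8,  1.1]), array([-0.   ,  0.003,  1.112]))
```

```bash
python3 -m creep '[[[0,0,0,0,0,0,0],[0,0,0,0,0,0,0],[0,0,0,0,0,0,0]]]' 25
python3 -m creep '[[[0,0,0,0,0,0,0.11],[0,0,0,0,0,0,0.22],[0,0,0,0,0,0,0.33],[0,0,0,0,0,0,0.44],[0,0,0,0,0,0,0.55]]]'
python3 - <<'E'
from h import *
print(togo(pp(0,-72,12),tool(27)),ctrl.get_state()["torque"])
E
```

```text
time: 10.65
position: [0.6011, 0.0922, 0.0709]
tool_rot: [0.194, -2.913, -1.062]
ft_force: [-1.7, 0.4, 6.1]
grip_width: 0.157
time: 11.15
position: [0.6013, 0.0927, 0.0714]
tool_rot: [-0.577, -2.7, -0.953]
ft_force: [-1.5, 2.2, 6.3]
grip_width: 0.159
(array([-1.1, -1.2,  1. ]), array([0.002, 0.   , 0.559])) [0.4929012  0.03907333 0.17707815]
```

Gripped: 0.157 × 87 = 13.7 mm, matching the 14 mm bar, and it is turning.

```bash
python3 -m creep '[[[0,0,0,0,0,0,0.11],[0,0,0,0,0,0,0.22],[0,0,0,0,0,0,0.33],[0,0,0,0,0,0,0.44],[0,0,0,0,0,0,0.55]]]'
python3 -m creep '[[[0,0,0,0,0,0,0.01],[0,0,0,0,0,0,0.01]]]'
python3 - <<'E'
from h import *
print(togo(pp(0,-72,12),tool(27)),ctrl.get_state()["torque"])
E
```

```text
time: 11.65
position: [0.6017, 0.0931, 0.0717]
tool_rot: [-1.229, -2.33, -0.792]
ft_force: [-0.4, 2.8, 6.4]
grip_width: 0.16
time: 11.85
position: [0.6018, 0.0931, 0.0717]
tool_rot: [-1.236, -2.326, -0.79]
ft_force: [-0.1, 2.5, 6.4]
grip_width: 0.16
(array([-1.7, -1.2,  1. ]), array([0.003, 0.   , 0.003])) [ 0.67232125 -0.05603719 -0.07055177]
```

Orientation is on mark 4. I release, back out along the tool and look.

```bash
python3 -m creep '[[[0.5,0,0,0,0,0,0],[0.5,0,0,0,0,0,0],[0.5,0,0,0,0,0,0],[0.5,0,0,0,0,0,0]]]'
python3 -m creep '[[[0.5,0,0,-10,0,0,0],[0.5,0,0,-30,0,0,0],[0.5,0,0,-60,0,0,0],[0.5,0,0,-80,0,0,0],[0.5,0,0,-80,0,0,0]]]'
python3 - <<'E'
from h import *
P=ctrl.camera_params("wrist");w=ctrl.get_image("wrist")[:,:,::-1].copy();cv2.imwrite("pics/w4.png",w)
for p in((26.7,-58.4,32),(0,-72,32),(-26.7,-85.6,32),(12,0,8),(0,72,32)):print(p,proj("wrist",pp(*p),P).round(1))
print(togo(pp(12,0,60),tool(27)),togo(pp(12,0,60),tool(0)),ctrl.get_state()["joint_positions"].round(2))
E
```

```text
time: 12.25
position: [0.6009, 0.0907, 0.0693]
tool_rot: [-1.238, -2.326, -0.786]
ft_force: [-0.7, 0.7, -0.0]
grip_width: 0.43
time: 12.75
position: [0.6095, 0.0367, 0.1333]
tool_rot: [-1.244, -2.33, -0.788]
ft_force: [0.3, -0.4, -0.2]
grip_width: 0.498
(26.7, -58.4, 32) [316.8 203. ]
(0, -72, 32) [316.7 248.7]
(-26.7, -85.6, 32) [316.7 290.7]
(12, 0, 8) [231.1 176.9]
(0, 72, 32) [122.5 153.9]
(array([ 44.9, -58.2,  34.1]), array([0.003, 0.005, 0.002])) (array([ 44.9, -58.2,  34.1]), array([0.004, 0.004, 0.473])) [ 0.7   0.55 -0.58  1.58 -0.39  1.31  0.89]
```

View pics/w4.png

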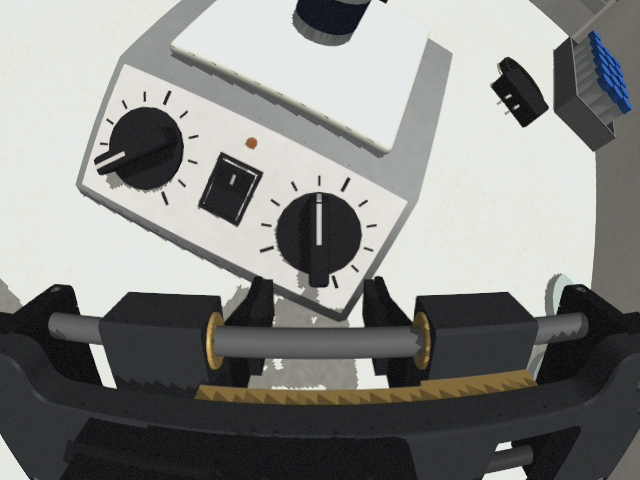

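The pointer line is at (319,195–245), exactly at the tick next to the long 5-tick at (346,184), so it reads mark 4. The stirring knob is off and the jar is standing. Now I go to the rocker with the fingers shut.

```bash
python3 -m creep '[[[0,45,-58,20,0,0,0.473],[0,45,-58,20,0,0,0.473],[0,45,-58,20,0,0,0.473],[0,45,-58,20,0,0,0.473],[0,45,-58,20,0,0,0.473]]]'
python3 -m creep '[[[0,0,0,0,0,0,0],[0,0,0,0,0,0,0],[0,0,0,0,0,0,0]]]'
python3 - <<'E'
from h import *
print(togo(pp(12,0,8),tool(0)))
E
```

```text
time: 13.3
position: [0.5326, 0.0554, 0.1241]
tool_rot: [-1.69, -1.913, -0.617]
ft_force: [0.2, 0.2, -0.2]
grip_width: 0.128
time: 13.6
position: [0.533, 0.0548, 0.1244]
tool_rot: [-1.693, -1.911, -0.617]
ft_force: [-0.6, -0.2, 0.7]
grip_width: 0.009
(array([-1. ,  0.5, 64.5]), array([0.002, 0.001, 0.001]))
```

```bash
python3 -m creep '[[[0,-1,0,20,0,0,0],[0,-1,0,40,0,0,0],[0,-1,0,52,0,0,0],[0,-1,0,58,0,0,0],[0,-1,0,61,0,0,0]]]'
python3 -m creep '[[[0,0,0,2,0,0,0],[0,0,0,4,0,0,0],[0,0,0,6,0,0,0],[0,0,0,8,0,0,0],[0,0,0,8,0,0,0]]]'
python3 - <<'E'
from h import *
print(togo(pp(12,0,4),tool(0)))
E
```

```text
time: 14.1
position: [0.5282, 0.0931, 0.0768]
tool_rot: [-1.693, -1.91, -0.617]
ft_force: [-0.3, 0.2, -0.5]
grip_width: 0.008
time: 14.6
position: [0.5281, 0.0979, 0.071]
tool_rot: [-1.694, -1.911, -0.618]
ft_force: [-0.0, -0.0, 2.4]
grip_width: 0.002
(array([-0.1,  0.3, -0.2]), array([0.003, 0.002, 0.001]))
```

```bash
python3 -m creep '[[[0,0,0,1,0,0,0],[0,0,0,2,0,0,0],[0,0,0,2,0,0,0],[0,0,0,2,0,0,0]]]'
```

```text
time: 15.0
position: [0.5281, 0.0982, 0.0705]
tool_rot: [-1.694, -1.91, -0.617]
ft_force: [-2.0, -5.3, 11.3]
grip_width: 0.007
```

Firm stop (about 12 N), so the rocker is at its end. I back off and check.

```bash
python3 -m creep '[[[0,0,0,-10,0,0,0],[0,0,0,-30,0,0,0],[0,0,0,-60,0,0,0],[0,0,0,-90,0,0,0],[0,0,0,-110,0,0,0]]]'
python3 -m creep '[[[0,0,0,-10,0,0,0],[0,0,0,-10,0,0,0]]]'
python3 - <<'E'
from h import *
P=ctrl.camera_params("wrist");w=ctrl.get_image("wrist")[:,:,::-1].copy()
c=[proj("wrist",pp(*p),P).round(1) for p in((26.7,-58.4,32),(0,-72,32),(0,0,4),(0,72,32))];print(c)
t=ctrl.get_image("top")[:,:,::-1].copy();cv2.imwrite("pics/top9.png",t)
a=cv2.resize(w[0:300,60:560],(800,480));cv2.imwrite("pics/w5.png",a)
hsv=cv2.cvtColor(t,cv2.COLOR_BGR2HSV);m=cv2.inRange(hsv,(105,150,60),(130,255,255))
n,l,st,k=cv2.connectedComponentsWithStats(m)
for i in range(1,n):
    if st[i,4]>40 and k[i][0]>100:print(k[i],st[i,4],onz("top",k[i],.197).round(3))
print(ctrl.get_state()["ft_force"])
E
```

```text
time: 15.5
position: [0.5363, 0.0269, 0.1547]
tool_rot: [-1.696, -1.911, -0.617]
ft_force: [0.8, -0.6, -0.8]
grip_width: 0.006
time: 15.7
position: [0.5371, 0.0215, 0.1617]
tool_rot: [-1.696, -1.911, -0.617]
ft_force: [0.5, -0.8, -0.6]
grip_width: 0.005
[array([399.8, 219.4]), array([415.3, 254.5]), array([317.6, 242.8]), array([220. , 254.8])]
[187.03529412 255.2627451 ] 510 [0.512 0.237 0.197]
[408.31531532 295.75675676] 111 [ 0.446 -0.189  0.197]
[-0.00328004  0.83744338  0.22164006]
```

View pics/w5.png

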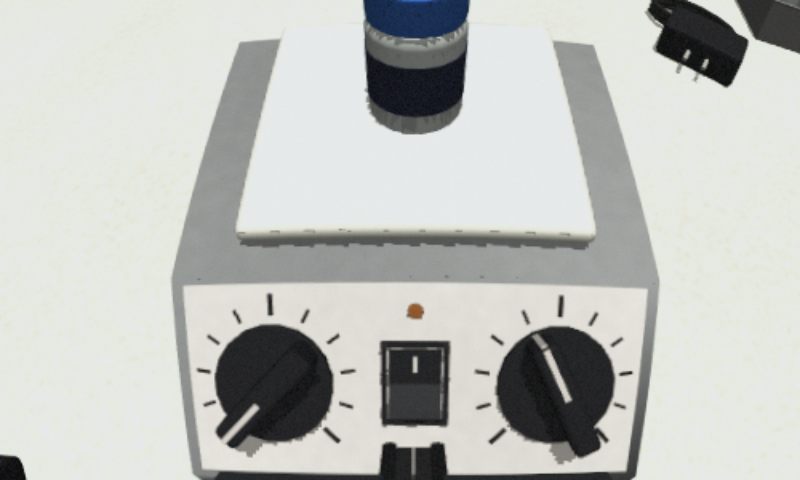

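The last view shows the heat pointer on mark 4 and the stirring knob at 0. The rocker is pressed in at the top with its lower half raised, and the jar is upright. From the top view the jar lid is at (0.512, 0.237), within 2 mm of the plate centre. The fingers are about 110 mm clear, so I hand in.

```bash
python3 -c "
from bench import ctrl
print(ctrl.close_job())"
```

```text
the job is handed in; nothing more can be done
None
```

The jar stands on the hotplate, the heat knob is at mark 4, the rocker is on, and I handed the job in at about 16 s of the 53 s allowed.

- **Jar:** set down with about 5 N of contact force. The last top view puts its lid within 2 mm of the plate's centre, and it stands upright.
- **Heat knob:** I gripped the bar and turned it clockwise from about 0.77 rad. The tool angle ended within 0.01 rad of mark 4, and the picture shows the pointer on the tick just before the long 5.
- **Rocker:** pressed with about 12 N to a firm stop. It shows as on in the last wrist view.
- **Stirring knob:** still off in the last view.
- **Gripper:** empty and about 110 mm clear of the panel at the end.

**Not fully checked:** the arm hid bottle_a and the pot in the last top picture, so I re-measured only one bystander, bottle_b, and it had not moved. I did not re-measure the forceps. The arm never worked near any of them, and no unexpected forces showed. No check failed or disagreed.

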